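# Latch the bit cassette into the free rack bay

### The job

On this model-maker's bench, one bay of the two-bay rack holds a bit cassette and the other is empty. Take the loose cassette of the same size as the racked one (not the longer one) by its grip and push it straight down into the empty bay until it is fully home and the bay's spring latch has been pressed open and has snapped back over its shoulder. Leave the racked cassette in its place.

Things in the scene. Friction and masses are not known exactly. Their poses are not given: they have to be found in the camera images.
- cassette: Short loose bit cassette, upright on the bench: grey block 36 (x) x 80 (y) x 60 mm high, foot tapered 3-4 mm a side, paper labels, brass pegs 6 mm high on top. Black grip 20 (x) x 36 (y) mm on the middle of its top, 60 to 115 mm above the underside: grip across x. Origin: centre of underside, z up; 0.25 kg. Fits either way round. The long cassette (130 mm) nearby is not wanted.
- bay: Empty bay of two alike on a base, in line along y, 145 mm apart (which is empty varies). Fixed aluminium pocket, open on top, 42 (x) x 86 (y) mm inside; cassette y along bay y. Origin: centre of underside, 10 mm above bench, z up; pocket floor 6 mm above it. 10 mm flares: long walls 47-68 mm up, -y end 70-91 mm. +y end: dark latch housing, y 49 to 67 mm, 114 mm high. Home: block top 66 mm up.
- latch (a joint): Spring bolt of the empty bay, 16 mm wide, sliding along bay y: 0 = out (rest), to 0.016 m = pushed to +y. At rest tip at y = 32 mm, underside 69 mm above bay origin; top slopes from tip (74 mm up) to y = 48 mm (103 mm up), so a cassette pushed straight down shoves it back. Spring 3 N + 200 N/m; it pinches, so press (5-20 N) all the way down; it snaps out within 3 mm of home.
- racked: The cassette already latched in the other bay, same shape and size as the loose one. Origin: centre of its underside, z up. Stays where it is.

How it is judged:
By the outcome, as a careful person would: the job done as asked, in the order asked, and still so for the second after the job is handed in, with the robot touching nothing.
It also fails if it takes over 45 s, if anything falls off the work surface, if the arm or the gripper's body presses on something with over 40 N, if the wrist force passes 120 N, or if a joint passes its speed limit or range.

### The arm

A 6-joint arm with a two-finger parallel gripper is mounted at the origin on the work surface. World frame = base frame: x ahead of the robot, y to its left, z up, the work surface at z = 0. Lengths are in m, angles in rad, forces in N, time in s.
With the tool pointing down it reaches from about 0.25 to 0.775 m from the base axis. Payload 4 kg.
Tool frame: the origin (TCP) lies between the finger pads; the fingertips stand 25 mm ahead of it and the grasp point (between the pads) lies 6 mm ahead of it (robot.tip_reach is the z of the fingertips in the tool frame, in m); z points along the fingers, y is the line along which they close (so a half turn about z gives the same grasp; the last joint's range is limited). The gripper opens to 94 mm and grips with 3 to 60 N. Pads are 16 mm wide; open, the fingers measure 119 mm over their backs; the gripper's body (75 mm by 177 mm) begins 78 mm behind the grasp point.
Start: joints at [-1.355, 0.087, 1.371, -0, 1.684, -0.103], TCP at [0.172, -0.522, 0.231] pointing down, gripper open.
Joint ranges: [-3.1, 3.1], [-0.76, 2.03], [0.27, 2.55], [-1.08, 4.22], [0.17, 2.65], [-2.57, 2.57]. Speed limits (rad/s): [2.79, 2.79, 3.14, 3.14, 3.14, 3.14].

### API

Orientations are given as [roll, pitch, yaw] about the fixed x, y, z axes, in that order (R = Rz(yaw) Ry(pitch) Rx(roll)).
In Python, from bench import robot gives the robot as it stands. The module is installed in compiled form; this text tells all that it offers.
- The arm moves only by the shell command python3 -m handwheel 'ROWS'. ROWS is JSON, a list of rows, each a list of 3 entries, a list of its own where there are three numbers: the turn, a rotation vector about the world's x, y, z in units of 90 degrees (1.0 is 90 degrees), then the shift along the world's x, y, z in units of 0.05 m (1.0 is 0.05 m), then the closure, from 0 (fully open) to 1 (shut). A call has 1 to 5 rows; each row shifts and turns the commanded pose from where the row before left it; what a row does not reach is not made up. A row lasts 1/10 s, in which the tool goes at most 50 mm and 8.59 degrees, less where a joint would pass 70% of its speed; a pose out of reach is approached as far as the arm can. A call with a number of a shift or a turn outside -1 to 1 is refused whole. A call with a gripper value outside its range is refused whole. The fingers move at their own pace and stop on an object; the grip force is fixed at half the most. Time passes only in rows, so rows that do not move let the fingers close. It gives the time, the measured TCP pose, the force, the opening and the grip force at its end, in the units of the state.
- robot.get_obs(): the state, without advancing time (a new reading comes with each control period).
- robot.snapshot(name): name is "scene" or "top" or "wrist"; returns (picture, depth): 480x640x3 uint8, red, green, blue; 480x640 float32, m along the optical axis (not along the pixel's ray), 0 where there is no reading.
- robot.calibration(name): a dict with "mtx" (3x3 intrinsics, pixels), "extrinsics" (4x4, takes a point from camera to world coordinates); the wrist camera has in their place "hand_eye" (4x4, takes a point from camera to tool coordinates, whose origin is the TCP and whose axes are the flange's). Camera axes: x right, y down, z forward; pixel columns grow to the right and rows downward; lengths in m; the calibration is good to about 2 mm. A picture is of the moment at which its call begins: read the wrist's pose just before it. calibration takes no time and is no camera call.
- robot.close_job(): hands the job in; it is judged then, once.
Trained networks look in the newest picture that a camera, given by its name, has taken for a name from the list of things; names that differ only in an ending like _2 or _b are one class to them, and where a whole thing is asked for, a point or a joint stands for the part that bears it (a point fixed in the world has none). Each returns a list of dicts, best first, with "p" (0 to 1); they miss things now and then, are a little off and sometimes report something else, mostly with a low value. They report only what shows in the picture. A call takes as long as a camera call.
- robot.boxes_of(query, camera): "bbox" ([left, top, right, bottom] in pixels, round what is visible of it).
The state is a dict: "time": time; "joint_positions": joint angles; "qvel": joint speeds; "joint_torque": joint torques, N m; "tool_pos": TCP position; "ee_rot": TCP orientation; "wrist_force": force on the tool from outside, world axes, zero at the start; "wrist_torque": the same for the moment, N m; "width": finger opening in m; "finger_force": force on a finger pad.
Only numpy, scipy, OpenCV 4.12 (cv2) and the standard library are available. Lean on these libraries where they do the work, as an engineer would, in place of code of your own. Each camera call takes 0.05 s, during which the arm holds its last target. There are 200 camera calls.

## Working session

There is one attempt and no reset: what is moved stays moved. The work goes in short steps, Python scripts to look and compute and a shell command to move; the robot and the scene stay as the last step left them, time stands still between calls to the robot, and variables do not carry over. Pictures are saved under pics/ and viewed, at most 10 in all, crops included, and the job is handed in when it is done.

```bash
mkdir -p pics; python3 - <<'E'
from bench import robot
import cv2,numpy as np
o=robot.get_obs();print(o['time'],o['tool_pos'],o['ee_rot'],o['width'])
for n in ("scene","top"):
    p,d=robot.snapshot(n);cv2.imwrite(f"pics/{n}0.png",p[:,:,::-1]);np.savez(f"{n}0.npz",p=p,d=d)
    for q in("cassette","bay","racked","latch"):
        print(n,q,[(np.round(b['bbox']).tolist(),round(b['p'],2)) for b in robot.boxes_of(q,n)])
    c=robot.calibration(n);print(np.round(c['extrinsics'],3).tolist(),c['mtx'][0][0])
E
```

```text
0.0 [ 0.17224521 -0.52181214  0.22933128] [-3.13943015e+00 -2.01005061e-04  3.18752509e-01] 0.09388084146429224
scene cassette [([178.0, 172.0, 229.0, 232.0], 0.89)]
scene bay [([292.0, 214.0, 372.0, 287.0], 0.67)]
scene racked [([390.0, 222.0, 440.0, 267.0], 0.89)]
scene latch [([349.0, 225.0, 361.0, 243.0], 0.43)]
[[-0.219, 0.589, -0.778, 1.237], [0.975, 0.15, -0.162, 0.163], [0.022, -0.794, -0.608, 0.598], [0.0, 0.0, 0.0, 1.0]] 521.7284641632899
top cassette [([423.0, 243.0, 491.0, 280.0], 0.88), ([154.0, 186.0, 212.0, 218.0], 0.33)]
top bay [([235.0, 175.0, 330.0, 226.0], 0.8)]
top racked []
top latch [([238.0, 192.0, 265.0, 208.0], 0.84), ([156.0, 185.0, 216.0, 217.0], 0.74)]
[[0.005, -0.994, 0.105, 0.464], [-0.999, -0.009, -0.035, 0.017], [0.036, -0.105, -0.994, 0.734], [0.0, 0.0, 0.0, 1.0]] 475.33981480098333
```

View pics/top0.png

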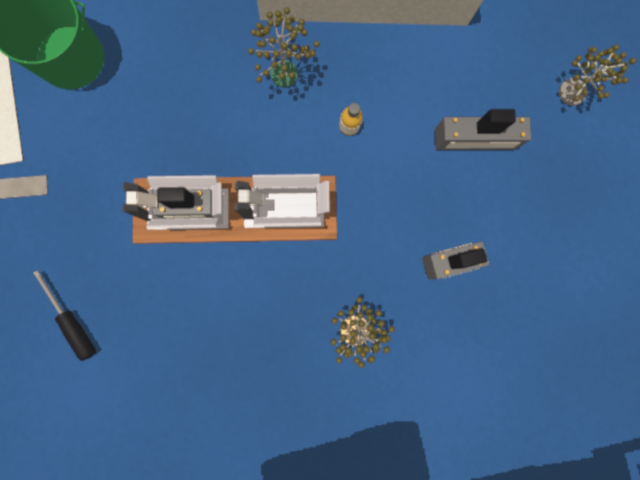

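View pics/scene0.png

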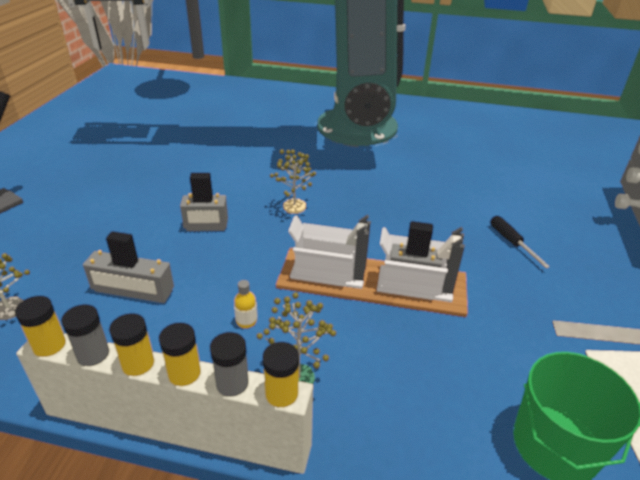

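The top view shows the short cassette at about (457,260), slightly turned. The empty bay is at (285,203), with its latch housing at (243,200) on the +y side, and the racked cassette is at (178,200). The long cassette is at (485,132). Next I'll work out positions from the depth.

```bash
cat > h.py <<'E'
import numpy as np,cv2
def cloud(d,K,T):
    v,u=np.mgrid[:480,:640];K=np.array(K)
    P=np.stack([(u-K[0,2])/K[0,0]*d,(v-K[1,2])/K[1,1]*d,d],-1)
    W=P@np.array(T)[:3,:3].T+np.array(T)[:3,3];W[d<=0]=np.nan
    return W
def rect(pts):
    (c,s,a)=cv2.minAreaRect((pts[:,:2]*1000).astype(np.float32));return np.round(c,1),np.round(s,1),round(a,1),len(pts),np.round(np.median(pts[:,2])*1000,1)
E
python3 - <<'E'
from h import *
from bench import robot
c=robot.calibration("top");z=np.load("top0.npz")
W=cloud(z['d'],c['mtx'],c['extrinsics'])
def sel(l,t,r,b,z0,z1):
    w=W[t:b,l:r].reshape(-1,3);return w[(w[:,2]>z0)&(w[:,2]<z1)]
print("cass top",rect(sel(415,235,500,290,.055,.064)),"grip",rect(sel(415,235,500,290,.110,.120)))
print("bay walls/flare",rect(sel(225,165,340,235,.068,.082)))
print("bay end flare",rect(sel(305,165,340,235,.09,.105)))
print("housing",rect(sel(230,165,260,235,.118,.130)))
print("floor",rect(sel(260,165,330,235,.011,.021)))
print("base",rect(sel(120,165,345,250,.005,.0125)))
print("racked grip",rect(sel(130,165,225,235,.125,.138)))
print("racked top",rect(sel(130,165,225,235,.07,.079)))
w=W[203,225:340];print([(i+225,*np.round(p*1000)) for i,p in enumerate(w) if i%6==0])
E
```

```text
cass top (array([ 501.7, -206.8]), array([36. , 80.2]), 15.3, 765, np.float64(60.1)) grip (array([ 501.8, -207.3]), array([20. , 36.7]), 15.2, 407, np.float64(115.0))
bay walls/flare (array([582.6,  51.4]), array([ 72.9, 113.9]), 1.5, 1106, np.float64(76.0))
bay end flare (array([584.2, -11. ]), array([41.8, 11.4]), 2.6, 250, np.float64(98.9))
housing (array([581.2,  99.3]), array([35.9, 11.6]), 1.2, 117, np.float64(121.9))
floor (array([586.6,  30.6]), array([ 90.4, 105.7]), 0.5, 1641, np.float64(16.3))
base (array([577.6, 124.7]), array([105.7, 315.7]), 1.7, 4024, np.float64(10.4))
racked grip (array([578.2, 186. ]), array([19.5, 36.2]), 1.1, 461, np.float64(131.3))
racked top (array([578.7, 195.6]), array([ 73. , 113.3]), 1.9, 1612, np.float64(76.2))
[(225, np.float64(587.0), np.float64(136.0), np.float64(17.0)), (231, np.float64(588.0), np.float64(128.0), np.float64(11.0)), (237, np.float64(569.0), np.float64(103.0), np.float64(125.0)), (243, np.float64(570.0), np.float64(96.0), np.float64(120.0)), (249, np.float64(575.0), np.float64(91.0), np.float64(93.0)), (255, np.float64(574
[... 211 characters left out ...]
.float64(17.0)), (279, np.float64(588.0), np.float64(54.0), np.float64(17.0)), (285, np.float64(588.0), np.float64(45.0), np.float64(16.0)), (291, np.float64(589.0), np.float64(36.0), np.float64(15.0)), (297, np.float64(589.0), np.float64(27.0), np.float64(14.0)), (303, np.float64(589.0), np.float64(18.0), np.float64(15.0)), (309, np.float64(589.0), np.float64(9.0), np.float64(17.0)), (315, np.float64(589.0), np.float64(-0.0), np.float64(16.0)), (321, np.float64(576.0), np.float64(-7.0), np.float64(89.0)), (327, np.float64(574.0), np.float64(-14.0), np.float64(102.0)), (333, np.float64(590.0), np.float64(-28.0), np.float64(13.0)), (339, np.float64(592.0), np.float64(-38.0), np.float64(2.0))]
```

```bash
python3 -m handwheel '[[[0,0,0.064],[0.44,0.42,0],0],[[0,0,0.064],[0.44,0.42,0],0],[[0,0,0.064],[0.44,0.42,0],0],[[0,0,0.064],[0.44,0.42,0],0],[[0,0,0.064],[0.44,0.42,0],0]]'
python3 -m handwheel '[[[0,0,0.064],[0.44,0.42,0],0],[[0,0,0.064],[0.44,0.42,0],0],[[0,0,0.064],[0.44,0.42,0],0],[[0,0,0.064],[0.44,0.42,0],0],[[0,0,0.064],[0.44,0.42,0],0]]'
python3 -m handwheel '[[[0,0,0.064],[0.44,0.42,0],0],[[0,0,0.064],[0.44,0.42,0],0],[[0,0,0.064],[0.44,0.42,0],0],[[0,0,0.064],[0.44,0.42,0],0],[[0,0,0.064],[0.44,0.42,0],0]]'
python3 -m handwheel '[[[0,0,0],[0,0,0],0],[[0,0,0],[0,0,0],0]]'
python3 - <<'E'
from h import *
from bench import robot
from scipy.spatial.transform import Rotation as R
o=robot.get_obs();print(o['time'],o['tool_pos'],np.degrees(o['ee_rot']),o['wrist_force'])
p,d=robot.snapshot("wrist");cv2.imwrite("pics/w1.png",p[:,:,::-1])
c=robot.calibration("wrist");T=np.eye(4);T[:3,:3]=R.from_euler('xyz',o['ee_rot']).as_matrix();T[:3,3]=o['tool_pos']
W=cloud(d,c['mtx'],T@np.array(c['hand_eye'])).reshape(-1,3)
m=(np.hypot(W[:,0]-.502,W[:,1]+.207)<.07)
for a,b in((.055,.064),(.108,.125)):
    s=W[m&(W[:,2]>a)&(W[:,2]<b)]
    print(rect(s) if len(s)>5 else len(s))
E
```

```text
time: 1.0
tool_pos: [0.2831, -0.4164, 0.2307]
ee_rot: [3.141, 0.0, 0.825]
wrist_force: [0.8, -0.3, -0.6]
width: 0.0939
finger_force: 0.0
time: 1.5
tool_pos: [0.3932, -0.3114, 0.2307]
ee_rot: [3.141, 0.0, 1.328]
wrist_force: [0.5, -0.2, -0.1]
width: 0.0942
finger_force: 0.0
time: 2.0
tool_pos: [0.5032, -0.2063, 0.2306]
ee_rot: [3.141, 0.0, 1.831]
wrist_force: [0.2, -0.7, 0.2]
width: 0.0936
finger_force: 0.0
time: 2.2
tool_pos: [0.5024, -0.2071, 0.2304]
ee_rot: [-3.141, 0.0, 1.827]
wrist_force: [-0.2, -0.3, 0.5]
width: 0.094
finger_force: 0.0
2.2 [ 0.50239324 -0.20709142  0.23038274] [-1.79958941e+02  1.28542975e-02  1.04676260e+02] [-0.24237706 -0.28784791  0.46577398]
(array([ 499.6, -208.5]), array([35.3, 79.5]), 15.3, 1706, np.float64(59.7))
(array([ 500.3, -208.2]), array([19.7, 35.4]), 14.3, 1074, np.float64(114.5))
```

```bash
python3 -m handwheel '[[[0,0,0.005],[-0.04,-0.02,-0.6],0],[[0,0,0],[0,0,-0.6],0],[[0,0,0],[0,0,-0.6],0],[[0,0,0],[0,0,-0.5],0],[[0,0,0],[0,0,-0.35],0]]'
python3 -m handwheel '[[[0,0,0],[0,0,0],0],[[0,0,0],[0,0,0],1],[[0,0,0],[0,0,0],1],[[0,0,0],[0,0,0],1],[[0,0,0],[0,0,0],1]]'
python3 -m handwheel '[[[0,0,0],[0,0,0],1],[[0,0,0],[0,0,0],1],[[0,0,0],[0,0,0],1],[[0,0,0],[0,0,0],1],[[0,0,0],[0,0,0],1]]'
```

```text
time: 2.75
tool_pos: [0.4985, -0.2091, 0.0959]
ee_rot: [-3.139, -0.001, 1.832]
wrist_force: [0.5, 0.1, 0.5]
width: 0.0944
finger_force: 0.0
time: 3.25
tool_pos: [0.501, -0.2087, 0.0993]
ee_rot: [3.14, 0.002, 1.834]
wrist_force: [0.5, 0.1, 0.4]
width: 0.0653
finger_force: 0.0
time: 3.75
tool_pos: [0.5004, -0.2082, 0.0979]
ee_rot: [-3.142, -0.0, 1.835]
wrist_force: [0.0, 0.4, 0.4]
width: 0.0257
finger_force: 0.0
```

```bash
python3 -m handwheel '[[[0,0,0],[0,0,0],1],[[0,0,0],[0,0,0],1],[[0,0,0],[0,0,0],1],[[0,0,0],[0,0,0],1],[[0,0,0],[0,0,0],1]]'
```

```text
time: 4.25
tool_pos: [0.5004, -0.2082, 0.0979]
ee_rot: [3.141, -0.0, 1.835]
wrist_force: [1.0, 0.1, -0.7]
width: 0.0199
finger_force: 30.0
```

```bash
python3 -m handwheel '[[[0,0,0],[0,0,0.4],1],[[0,0,0],[0,0,0.7],1],[[0,0,0],[0,0,0.7],1],[[0,0,0],[0,0,0.7],1],[[0,0,0],[0,0,0.7],1]]'
python3 -m handwheel '[[[0,0,-0.015],[0.16,0.5,0],1],[[0,0,-0.015],[0.16,0.5,0],1],[[0,0,-0.015],[0.16,0.5,0],1],[[0,0,-0.015],[0.16,0.5,0],1],[[0,0,-0.015],[0.16,0.5,0],1]]'
python3 -m handwheel '[[[0,0,-0.015],[0.16,0.5,0],1],[[0,0,-0.015],[0.16,0.5,0],1],[[0,0,-0.015],[0.16,0.5,0],1],[[0,0,-0.015],[0.16,0.5,0],1],[[0,0,-0.015],[0.16,0.5,0],1]]'
python3 -m handwheel '[[[0,0,0],[0,0,0],1],[[0,0,0],[0,0,0],1],[[0,0,0],[0,0,0],1]]'
python3 - <<'E'
from h import *
from bench import robot
from scipy.spatial.transform import Rotation as R
o=robot.get_obs();print(o['time'],o['tool_pos'],np.degrees(o['ee_rot']))
p,d=robot.snapshot("wrist");cv2.imwrite("pics/w2.png",p[:,:,::-1])
c=robot.calibration("wrist");T=np.eye(4);T[:3,:3]=R.from_euler('xyz',o['ee_rot']).as_matrix();T[:3,3]=o['tool_pos']
W=cloud(d,c['mtx'],T@np.array(c['hand_eye']));np.save("w2.npy",W);W=W.reshape(-1,3)
z=o['tool_pos'][2]-.098
s=W[(W[:,2]>z+.055)&(W[:,2]<z+.064)];print("cass top",rect(s))
s=s[:,:3];A=np.c_[s[:,:2],np.ones(len(s))];print("tilt deg",np.degrees(np.linalg.lstsq(A,s[:,2],rcond=None)[0][:2]))
for n,y0,y1,a,b in(("walls",-.05,.09,.070,.082),("end",-.05,.02,.09,.105),("housing",.08,.12,.116,.13)):
    s=W[(W[:,2]>a)&(W[:,2]<b)&(W[:,1]>y0)&(W[:,1]<y1)&(abs(W[:,0]-.58)<.06)]
    print(n,rect(s) if len(s)>5 else len(s))
E
```

```text
time: 4.75
tool_pos: [0.4997, -0.2081, 0.2583]
ee_rot: [-3.14, -0.001, 1.834]
wrist_force: [0.8, 0.1, -3.7]
width: 0.0199
finger_force: 30.0
time: 5.25
tool_pos: [0.5401, -0.0823, 0.2569]
ee_rot: [-3.14, -0.001, 1.716]
wrist_force: [-0.0, 1.3, -3.2]
width: 0.0195
finger_force: 30.0
time: 5.75
tool_pos: [0.5801, 0.0427, 0.2568]
ee_rot: [-3.139, 0.0, 1.598]
wrist_force: [-0.6, -0.6, -3.3]
width: 0.0198
finger_force: 30.0
time: 6.05
tool_pos: [0.58, 0.0409, 0.2574]
ee_rot: [-3.14, 0.001, 1.598]
wrist_force: [0.2, -0.5, -2.7]
width: 0.0201
finger_force: 30.0
6.05 [0.58000568 0.04091199 0.25738051] [-1.79922682e+02  3.57834334e-02  9.15792125e+01]
cass top (array([579.2,  40.9]), array([36.1, 78.9]), 2.1, 2914, np.float64(219.1))
tilt deg [-0.0669118  -0.80383528]
walls (array([581.1,  41.8]), array([72.7, 90.7]), 1.6, 1169, np.float64(76.8))
end 0
housing (array([579.7,  96.3]), array([35.8, 13.2]), 1.6, 282, np.float64(121.8))
```

View pics/w2.png

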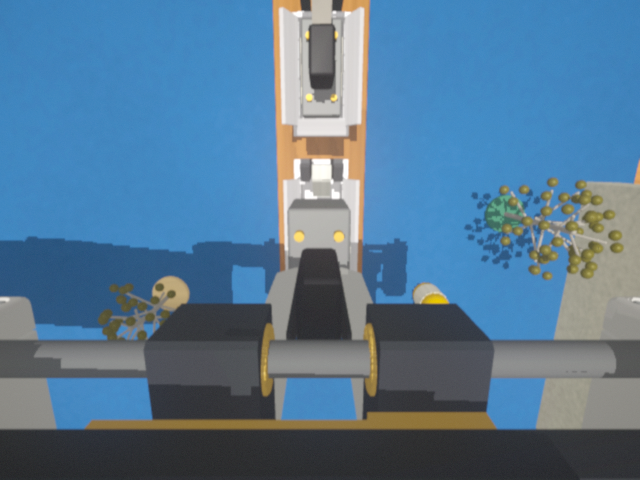

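The wrist view shows the cassette held upright over the bay (block front edge at row 200–265), with the bolt at (322,180) and the racked grip at (321,55). I'll use the racked cassette in the same frame to refine the alignment.

```bash
python3 - <<'E'
from h import *
W=np.load("w2.npy").reshape(-1,3)
def s(x0,x1,y0,y1,a,b): return W[(W[:,2]>a)&(W[:,2]<b)&(W[:,1]>y0)&(W[:,1]<y1)&(W[:,0]>x0)&(W[:,0]<x1)]
print("racked grip",rect(s(.55,.61,.15,.22,.124,.136)))
print("racked block",rect(s(.56,.6,.13,.24,.070,.079)))
print("racked end flare",rect(s(.53,.63,.1,.16,.09,.106)))
print("held grip",rect(s(.55,.61,.0,.1,.265,.285)))
for y in (.06,.07,.08):
    q=s(.53,.63,y-.004,y+.004,.070,.079);x=np.sort(q[:,0])*1000
    print(y,x.min(),x.max(),len(x), np.round(x[::max(1,len(x)//16)]))
E
```

```text
racked grip (array([577. , 184.8]), array([20. , 36.2]), 1.1, 1437, np.float64(130.5))
racked block (array([578.4, 189.7]), array([90.5, 36.7]), 90.0, 2044, np.float64(75.6))
racked end flare (array([578.9, 120.1]), array([42. , 35.2]), 1.7, 570, np.float64(99.2))
held grip (array([576.6,  45.4]), array([33.7, 37.3]), 58.8, 4203, np.float64(274.1))
0.06 544.6558356240835 616.9269158472947 107 [545. 545. 546. 547. 548. 549. 550. 609. 610. 611. 611. 612. 613. 613.
 614. 615. 616. 617.]
0.07 544.639907388387 616.3114635636033 147 [545. 546. 547. 548. 549. 550. 550. 551. 553. 609. 610. 611. 612. 613.
 614. 615. 616.]
0.08 543.5785219013353 615.7390916551491 165 [544. 545. 546. 548. 548. 549. 550. 551. 561. 569. 609. 610. 611. 612.
 613. 614. 615.]
```

```bash
python3 -m handwheel '[[[0,0,0],[0.03,-0.015,-0.3],1],[[0,0,0],[0,0,-0.3],1],[[0,0,0],[0,0,-0.3],1],[[0,0,0],[0,0,-0.2],1],[[0,0,0],[0,0,0],1]]'
python3 -m handwheel '[[[0,0,0],[0,0,-0.1],1],[[0,0,0],[0,0,-0.1],1],[[0,0,0],[0,0,-0.1],1],[[0,0,0],[0,0,-0.1],1],[[0,0,0],[0,0,0],1]]'
```

```text
time: 6.6
tool_pos: [0.5804, 0.0409, 0.1996]
ee_rot: [-3.136, -0.0, 1.599]
wrist_force: [-1.0, 1.1, -2.6]
width: 0.0198
finger_force: 30.0
time: 7.1
tool_pos: [0.5824, 0.0398, 0.1833]
ee_rot: [3.14, 0.002, 1.598]
wrist_force: [0.7, -3.0, -2.3]
width: 0.0198
finger_force: 30.0
```

```bash
python3 -m handwheel '[[[0,0,0],[0,0,-0.1],1],[[0,0,0],[0,0,-0.1],1],[[0,0,0],[0,0,-0.1],1],[[0,0,0],[0,0,-0.1],1],[[0,0,0],[0,0,0],1]]'
```

```text
time: 7.6
tool_pos: [0.5825, 0.0395, 0.1634]
ee_rot: [3.14, 0.003, 1.598]
wrist_force: [1.6, -4.3, -1.3]
width: 0.0197
finger_force: 30.0
```

```bash
python3 -m handwheel '[[[0,0,0],[0,0,-0.1],1],[[0,0,0],[0,0,-0.1],1],[[0,0,0],[0,0,-0.1],1],[[0,0,0],[0,0,-0.1],1],[[0,0,0],[0,0,0],1]]'
```

```text
time: 8.1
tool_pos: [0.5815, 0.0401, 0.1414]
ee_rot: [-3.14, 0.002, 1.598]
wrist_force: [0.6, -4.9, -3.8]
width: 0.02
finger_force: 30.0
```

```bash
python3 -m handwheel '[[[0,0,0],[0,0,-0.1],1],[[0,0,0],[0,0,-0.1],1],[[0,0,0],[0,0,-0.1],1],[[0,0,0],[0,0,-0.1],1],[[0,0,0],[0,0,0],1]]'
```

```text
time: 8.6
tool_pos: [0.5815, 0.0401, 0.1215]
ee_rot: [-3.14, 0.002, 1.598]
wrist_force: [0.9, -5.3, -3.1]
width: 0.0197
finger_force: 30.0
```

```bash
python3 -m handwheel '[[[0,0,0],[0,0,-0.05],1],[[0,0,0],[0,0,-0.05],1],[[0,0,0],[0,0,-0.04],1],[[0,0,0],[0,0,0],1]]'
```

```text
time: 9.0
tool_pos: [0.5817, 0.0401, 0.1151]
ee_rot: [-3.141, 0.002, 1.598]
wrist_force: [0.9, -5.6, -1.4]
width: 0.0198
finger_force: 30.0
```

```bash
python3 -m handwheel '[[[0,0,0],[0,0,-0.03],1],[[0,0,0],[0,0,-0.02],1],[[0,0,0],[0,0,0],1],[[0,0,0],[0,0,0],1]]'
```

```text
time: 9.4
tool_pos: [0.5818, 0.0402, 0.1145]
ee_rot: [3.141, 0.002, 1.599]
wrist_force: [-1.4, -5.5, 3.9]
width: 0.0199
finger_force: 30.0
```

Contact is building but the latch is still pushed back (about -5.5 N in y), so I'll press a bit more.

```bash
python3 -m handwheel '[[[0,0,0],[0,0,-0.03],1],[[0,0,0],[0,0,-0.03],1],[[0,0,0],[0,0,0],1],[[0,0,0],[0,0,0],1]]'
```

```text
time: 9.8
tool_pos: [0.5819, 0.0412, 0.114]
ee_rot: [3.14, -0.0, 1.599]
wrist_force: [-5.3, -3.3, 13.1]
width: 0.0197
finger_force: 30.0
```

```bash
cat > look.py <<'E'
from h import *
from bench import robot
from scipy.spatial.transform import Rotation as R
import sys
o=robot.get_obs();print(o['time'],o['tool_pos'],o['wrist_force'])
p,d=robot.snapshot("wrist");a=p
p2,_=robot.snapshot("scene");b=cv2.resize(p2[180:300,260:470],(800,457),interpolation=cv2.INTER_CUBIC)
cv2.imwrite(f"pics/{sys.argv[1]}w.png",a[:,:,::-1]);cv2.imwrite(f"pics/{sys.argv[1]}s.png",b[:,:,::-1])
c=robot.calibration("wrist");T=np.eye(4);T[:3,:3]=R.from_euler('xyz',o['ee_rot']).as_matrix();T[:3,3]=o['tool_pos']
W=cloud(d,c['mtx'],T@np.array(c['hand_eye'])).reshape(-1,3)
c=robot.calibration("top");p,d=robot.snapshot("top")
V=cloud(d,c['mtx'],c['extrinsics']).reshape(-1,3)
for n,P in(("wrist",W),("top",V)):
  for nm,x,y in(("new",.581,.041),("racked",.577,.186)):
    q=P-[x,y,0]
    for k,m in(("bolt profile",(abs(q[:,0])<.006)&(q[:,1]>.018)&(q[:,1]<.06)),("block corner",(abs(abs(q[:,0])-.013)<.003)&(abs(q[:,1]-.022)<.004)|(abs(q[:,0])<.012)&(abs(q[:,1]+.023)<.003))):
      s=q[m&(P[:,2]<.2)&(P[:,2]>.05)]*1000
      if k[1]=='l' and len(s): print(n,nm,k,"z median",np.round(np.median(s[:,2]),1),len(s))
      else:
        print(n,nm,k,[(y,round(float(np.median(s[abs(s[:,1]-y)<1.5][:,2])),1)) for y in range(20,60,4) if (abs(s[:,1]-y)<1.5).any()])
E
python3 look.py a
```

```text
9.8 [0.5818677  0.04118052 0.11404153] [-5.29088056 -3.29851602 13.07626155]
wrist new bolt profile [(20, 77.9), (24, 77.9), (28, 198.3), (32, 84.6), (36, 92.5), (40, 100.0), (44, 107.5), (48, 112.3), (52, 112.9), (56, 112.8)]
wrist new block corner z median 78.4 256
wrist racked bolt profile []
wrist racked block corner z median 76.0 587
top new bolt profile [(56, 113.7)]
top new block corner []
top racked bolt profile [(44, 106.6), (48, 112.6), (52, 113.7), (56, 113.6)]
top racked block corner []
```

View pics/aw.png

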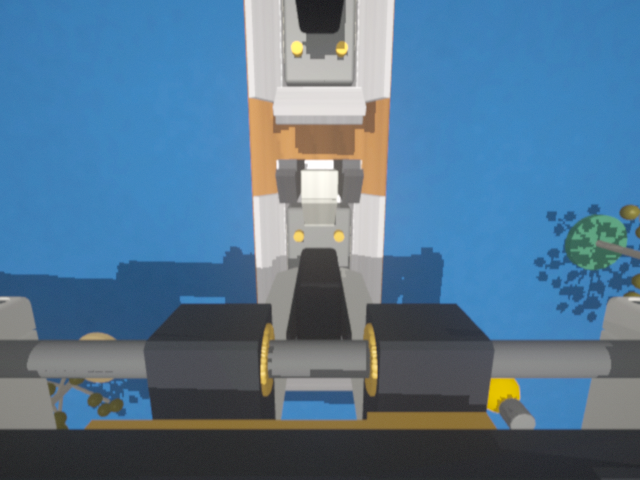

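The bolt slope profile is back at its rest position: tip at y=32, z≈84, sitting over the block at (320,212). So the latch has snapped. I'll do one more light press to seat it fully, then release.

```bash
python3 -m handwheel '[[[0,0,0],[0,-0.01,-0.03],1],[[0,0,0],[0,0,0],1],[[0,0,0],[0,0,0],1]]'
```

```text
time: 10.25
tool_pos: [0.5819, 0.0414, 0.1139]
ee_rot: [3.139, -0.001, 1.599]
wrist_force: [-6.6, -1.6, 17.6]
width: 0.0197
finger_force: 30.0
```

```bash
python3 -m handwheel '[[[0,0,0],[0,0,0.05],1],[[0,0,0],[0,0,0],0],[[0,0,0],[0,0,0],0],[[0,0,0],[0,0,0],0],[[0,0,0],[0,0,0],0]]'
python3 -m handwheel '[[[0,0,0],[0,0,0],0],[[0,0,0],[0,0,0],0],[[0,0,0],[0,0,0],0],[[0,0,0],[0,0,0],0],[[0,0,0],[0,0,0],0]]'
```

```text
time: 10.75
tool_pos: [0.5815, 0.0409, 0.1106]
ee_rot: [-3.14, -0.001, 1.599]
wrist_force: [0.8, -0.6, -0.6]
width: 0.0485
finger_force: 0.0
time: 11.25
tool_pos: [0.5819, 0.0405, 0.1115]
ee_rot: [3.141, -0.0, 1.599]
wrist_force: [-0.1, -0.2, 0.8]
width: 0.0883
finger_force: 0.0
```

```bash
python3 -m handwheel '[[[0,0,0],[0,0,0.3],0],[[0,0,0],[0,0,0.6],0],[[0,0,0],[0,0,0.7],0],[[0,0,0],[0,0,0.7],0],[[0,0,0],[0,0,0.7],0]]'
python3 -m handwheel '[[[0,0,0],[-0.6,-0.8,0],0],[[0,0,0],[-0.6,-0.8,0],0],[[0,0,0],[-0.6,-0.8,0],0],[[0,0,0],[-0.6,-0.8,0],0],[[0,0,0],[0,0,0],0]]'
python3 look.py b | grep top; python3 - <<'E'
from h import *
from bench import robot
p,d=robot.snapshot("top");c=robot.calibration("top")
W=cloud(d,c['mtx'],c['extrinsics']).reshape(-1,3)
for x,y in((.582,.041),(.578,.186)):
    q=W[(abs(W[:,0]-x)<.025)&(abs(W[:,1]-y)<.03)]
    print("grip",rect(q[(q[:,2]>.124)&(q[:,2]<.137)]))
    q=q[(abs(q[:,0]-x)<.014)&(q[:,1]-y<-.021)];print("block z",np.median(q[q[:,2]>.07][:,2]))
E
```

```text
time: 11.75
tool_pos: [0.5818, 0.0405, 0.2644]
ee_rot: [3.14, 0.0, 1.599]
wrist_force: [0.8, 0.7, -0.3]
width: 0.0939
finger_force: 0.0
time: 12.25
tool_pos: [0.4593, -0.1235, 0.2635]
ee_rot: [3.14, 0.003, 1.591]
wrist_force: [0.9, 0.7, 0.6]
width: 0.094
finger_force: 0.0
top new bolt profile [(20, 130.7), (24, 76.8), (28, 76.7), (32, 80.6), (36, 90.2), (40, 98.5), (44, 105.0), (48, 112.5), (52, 113.6), (56, 113.4)]
top new block corner z median 77.0 117
top racked bolt profile [(24, 78.1), (28, 76.7), (32, 82.7), (36, 91.4), (40, 98.6), (44, 105.6), (48, 112.4), (52, 114.0), (56, 113.9)]
top racked block corner z median 77.0 99
grip (array([582.5,  44.3]), array([20.5, 34.9]), 1.5, 435, np.float64(131.1))
block z 0.0769512540030246
grip (array([578.2, 186.2]), array([19.7, 36.7]), 1.0, 466, np.float64(131.3))
block z 0.0770640878148392
```

View pics/bs.png

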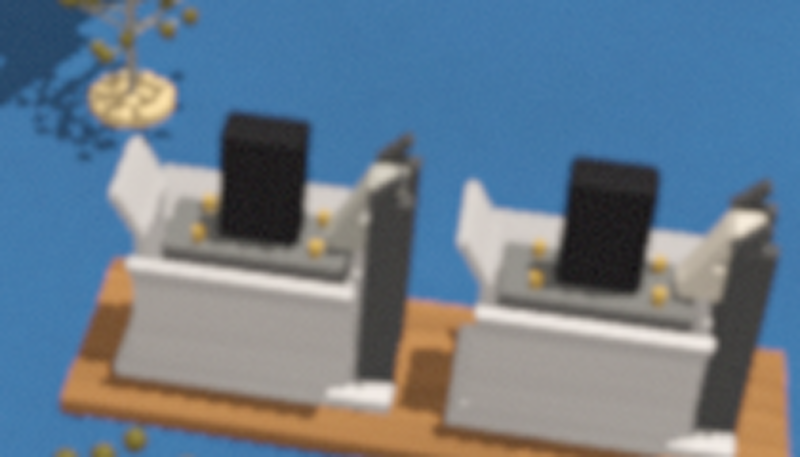

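Both cassettes sit at the same height (block tops at 77.0 mm). In the enlarged scene view, both bolts lie over their blocks, at about (360,200) and (715,245). The gripper is clear, so I'm handing the job in.

```bash
python3 -c "
from bench import robot
print(robot.close_job())"
```

```text
the job is handed in; nothing more can be done
None
```

The short cassette is fully home in the empty bay with its latch snapped back over the shoulder; the racked cassette is still in its place, and the job was handed in at about 12.5 s.

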